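# Click a paint-stick tray into its storage rack

### The job

Put the narrow tray of paint sticks away: slide it lengthwise, either end first and the right way up, into the lane of the plywood rack, and push it fully in under the clear top until the sprung steel catch snaps shut behind it. Leave it there and do not disturb the wide tray or the other things on the table.

Things in the scene. Friction and masses are not known exactly. Their poses are not given: they have to be found in the camera images.
- narrow_tray_mid (a point): The narrow tray: open yellow plastic box on the table, 110 long (its x) x 60 wide (its y) x 40 mm high, walls 3 mm, four paint sticks fixed inside, lying along x below 17 mm height. About 0.2 kg. Both ends are alike. This point is its centre, half-way up (20 mm above its underside); z is the tray's up. It can be gripped across its 60 mm width.
- lane_mouth (a point): Middle of the mouth of the plywood rack's only lane, on the table surface; x points level into the lane, y to its left, z up. The rack is fixed. The lane stands on the bare table (no step) and is 64 mm wide. Home, the tray's rear end is past the catch's front at x = 28 mm, its centre at x = 83 to 92 mm. From x = 40 mm on the side walls are 92 mm high and 12 mm thick.
- top_edge (a point): Middle of the front lower edge of the rack's clear plastic top, 92 mm above the table and 12 mm further in than the lane mouth; axes as the lane mouth. The top is 5 mm thick, 92 mm wide and covers the lane from x = 12 to 169 mm, so the last of the push happens beneath it: the tool must lean back out of the mouth, 25 to 45 degrees from vertical.
- lane_end (a point): Foot of the lane's end stop, on the table, 147 mm in from the lane mouth: the face that the tray's leading end can come up against. The stop is 35 mm high; axes as the lane mouth.
- pivot_block (a point): Centre of the top of the 34 mm high plywood block that carries the catch, left of the lane before the mouth: x = -38 to -8, y = 42 to 64 mm from the lane mouth. Opposite it on the right a 30 mm high wall at y = -32 mm runs from x = -28 mm inward, and flares outward before that to x = -58, y = -57 mm. The table before that is clear.
- catch (a joint): Angle (rad) of the sprung steel catch at the left side of the lane, 24 mm high from 8 to 32 mm above the table. 0 = shut (at rest, tip 9 mm into the lane); grows as the tray's side pushes it outward, about 0.1 to 0.25 with the tray passing, 0.5 at most. A light spring (about 2 to 4 N at the tip) shuts it. It gives way to a tray pushed inward and blocks its return.
- catch_tip (a point): Centre of the catch's round tip (4 mm radius upright), 20 mm above the table. Shut, it lies at x = 24, y = 27 mm from the lane mouth; 55 mm of the lane's width stays open to the right of it for pushing fingers. The catch's pivot lies at x = -18, y = 40 mm.
- wide_tray_mid (a point): Centre, half-way up, of the wide tray, to be left alone: same make, 110 x 94 x 40 mm, six sticks; too wide for the lane.
- tape_roll: Cardboard-brown tape roll lying flat, 80 mm outside diameter, 24 mm high; origin under its centre. Leave alone.
- paint_pot: Squat closed paint pot, 56 mm diameter, 62 mm high; origin under its centre. Leave alone.
- glue_stick: White glue stick standing upright, 28 mm diameter, 90 mm high; origin under its centre. Leave alone.
- water_cup: White plastic water cup, 72 mm diameter at its rim, 85 mm high; origin under its centre. Leave alone.
- sponge: Blue sponge block, 100 x 65 x 30 mm; origin under its centre. Leave alone.
There are look-alikes about, which are no part of the job. Of the things shaped like the part that bears lane_mouth, the wooden one is meant.

How it is judged:
On the way, in this order (a step that is already met when the one before it is completed fails the run):
1. the tray, pushed in through the mouth, holds the catch aside (value of joint catch above 0.07 rad and x of narrow_tray_mid in the frame of lane_mouth between -0.045 and 0.078 m and contact force between narrow_tray and catch above 0.2 N), for 0.1 s.
2. the tray is home and the catch has snapped shut behind it (x of narrow_tray_mid in the frame of lane_mouth between 0.08 and 0.095 m and y of narrow_tray_mid in the frame of lane_mouth between -0.006 and 0.006 m and height (world z) of narrow_tray_mid below 0.026 m and angle between narrow_tray_mid's own z axis and vertical below 0.1 rad and angle between the x axis of narrow_tray_mid and the x axis of lane_mouth, either way round below 0.1 rad and value of joint catch below 0.06 rad), for 0.2 s.
At the end, for the whole second after the job is handed in: The narrow tray lies flat and at rest on the table in the lane, its centre 80 to 95 mm in from the mouth, within 6 mm of the lane's middle and 0.1 rad of its direction (rear end past the catch), and the catch is shut behind it (under 0.06 rad) (all of step 2 and linear speed of narrow_tray below 0.02 m/s); the robot touches nothing.
It fails at once if a bystander was moved by more than 30 mm (distance of any of wide_tray_mid, tape_roll, paint_pot, glue_stick, water_cup, sponge from where it was at the start of the episode above 0.03 m).
It fails at once if the narrow tray was tipped by more than 0.7 rad (angle between narrow_tray_mid's own z axis and vertical above 0.7 rad).
It also fails if it takes over 67 s, if anything falls off the work surface, if the arm or the gripper's body presses on something with over 40 N, if the wrist force passes 120 N, or if a joint passes its speed limit or range.

### The arm

A 6-joint arm with a two-finger parallel gripper is mounted at the origin on the work surface. World frame = base frame: x ahead of the robot, y to its left, z up, the work surface at z = 0. Lengths are in m, angles in rad, forces in N, time in s.
With the tool pointing down it reaches from about 0.225 to 0.875 m from the base axis. Payload 3.4 kg.
Tool frame: the origin (TCP) lies midway between the tips of the shut fingers; the grasp point (between the pads) lies 19 mm behind it (pinch_z is the distance from the TCP to the grasp point, in m); z points along the fingers, y is the line along which they close (so a half turn about z gives the same grasp; the last joint's range is limited). The gripper opens to 85 mm and grips with 20 to 120 N. Pads are 22 mm wide; open, the fingers measure 114 mm over their backs; the gripper's body (76 mm by 85 mm) begins 54 mm behind the grasp point. The pads swing forward as they close: fully open they stand 13 mm farther back than shut.
Start: joints at [-1.326, 0.276, 1.505, -0, 1.361, -0.121], TCP at [0.206, -0.537, 0.231] pointing down, gripper open.
Joint ranges: [-2.89, 2.89], [-0.75, 2.08], [0.22, 2.7], [-1.18, 4.32], [0.11, 2.71], [-2.7, 2.7]. Speed limits (rad/s): [2.57, 2.57, 3.14, 3.14, 3.14, 3.14].

### API

Orientations are given as a unit quaternion [w, x, y, z].
In Python, from rig import get_state, get_image, sign_off, pinch_z gives the robot as it stands.
- The arm moves only by the tool send_rows, never from a script. Its argument "steps" is one flat list of numbers, 5 for each row, row after row: the gripper's target within -1 to 1 (fully open at 1, half-way at 0, shut at -1), then the shift along the tool's x, y, z in cm, then the turn about the tool's z in degrees. In form: [gripper, x, y, z, roll, gripper, x, y, z, roll, ...]. A call has 1 to 12 rows; each row shifts and turns the commanded pose from where the row before left it, along the tool's axes as they then stand; what a row does not reach is not made up. A row lasts 1/10 s, in which the tool goes at most 50 mm and 8.59 degrees, less where a joint would pass 70% of its speed; a pose out of reach is approached as far as the arm can. A call is refused whole if a number of a shift passes 5 or a number of a turn 8.59, either way. A call with a gripper value outside its range is refused whole. The fingers move at their own pace and stop on an object; "newtons" is the grip in N (left out, the last holds). Time passes only in rows, so rows that do not move let the fingers close. It gives the time, the measured TCP pose, the force, the opening and the grip force at its end, in the units of the state.
- get_state(): the state, without advancing time (a new reading comes with each control period).
- get_image(name): name is "scene" or "side" or "wrist"; returns a dict with "color" (480x640x3 uint8, red, green, blue), "mtx" (3x3 intrinsics, pixels), "T" (4x4, takes a point from camera to world coordinates); the wrist camera has in their place "mount" (4x4, takes a point from camera to tool coordinates, whose origin is the TCP and whose axes are the flange's). Camera axes: x right, y down, z forward; pixel columns grow to the right and rows downward; lengths in m; the calibration is good to about 2 mm. A picture is of the moment at which its call begins: read the wrist's pose just before it. There is no depth.
- sign_off(): hands the job in; it is judged then, once.
The state is a dict: "clock": time; "qpos": joint angles; "qd": joint speeds; "effort": joint torques, N m; "position": TCP position; "ee_rot": TCP orientation; "contact_force": force on the tool from outside, world axes, zero at the start; "moment": the same for the moment, N m; "width": finger opening in m; "gripper_force": force on a finger pad.
Only numpy, scipy, OpenCV 4.12 (cv2) and the standard library are available. Lean on these libraries where they do the work, as an engineer would, in place of code of your own. Each camera call takes 0.05 s, during which the arm holds its last target. There are 200 camera calls.

## Working session

There is one attempt and no reset: what is moved stays moved. The work goes in short steps, Python scripts to look and compute and a tool call to move; the robot and the scene stay as the last step left them, time stands still between calls to the robot, and variables do not carry over. Pictures are saved under pics/ and viewed, at most 10 in all, crops included, and the job is handed in when it is done.

Besides the shell and the picture viewer there is one more tool, called after "Emit:" in YAML: its name, and indented under it one key for each argument. send_rows: Moves the arm, as the interface text tells. Its arguments: {"type":"object","properties":{"steps":{"type":"array"},"newtons":{"type":"number"}},"required":["steps"]}

```bash
mkdir -p pics; cat > h.py <<'E'
import numpy as np, cv2
from rig import get_state, get_image, sign_off, pinch_z
from scipy.spatial.transform import Rotation as R
def rot(s): q=s["ee_rot"]; return R.from_quat([q[1],q[2],q[3],q[0]]).as_matrix()
def snap(n,f):
    s=get_state(); im=get_image(n); cv2.imwrite(f"pics/{f}.png",im["color"][:,:,::-1])
    T=im.get("T")
    if T is None:
        W=np.eye(4);W[:3,:3]=rot(s);W[:3,3]=s["position"];T=W@np.array(im["mount"])
    np.savez(f"pics/{f}.npz",K=im["mtx"],T=T); return s
def px(f,uv,z):
    d=np.load(f"pics/{f}.npz");out=[]
    zs=np.broadcast_to(z,len(uv))
    for (u,v),h in zip(uv,zs):
        r=d["T"][:3,:3]@np.linalg.solve(d["K"],[u,v,1]);o=d["T"][:3,3]
        out.append(o+r*(h-o[2])/r[2])
    return np.array(out)
def proj(f,P):
    d=np.load(f"pics/{f}.npz");p=(np.asarray(P)-d["T"][:3,3])@d["T"][:3,:3]@np.array(d["K"]).T
    return p[:,:2]/p[:,2:]
E
python3 - <<'E'
from h import *
for n in("scene","side"): s=snap(n,n+"0")
print(s,pinch_z); print(np.load("pics/scene0.npz")["T"],np.load("pics/side0.npz")["T"])
E
```

```text
{'clock': 0.05, 'qpos': array([-1.32600035e+00,  2.76578538e-01,  1.50611069e+00, -3.88952822e-05,
        1.36071907e+00, -1.21012581e-01]), 'qd': array([-0.00111404, -0.00092236, -0.00141001, -0.00029667,  0.00052573,
        0.00096086]), 'effort': array([ 1.29017113e-03, -4.18081570e+01, -2.46677309e+01, -1.76881049e-04,
        5.59201202e-03,  5.36335435e-06]), 'position': array([ 0.20552648, -0.53644909,  0.23045805]), 'ee_rot': array([-9.04905682e-04,  9.83318446e-01,  1.81890101e-01, -7.51306426e-05]), 'contact_force': array([-0.59739528, -0.76469332,  0.6428456 ]), 'moment': array([ 0.04362018,  0.05053986, -0.02775365]), 'gripper_force': 0.0, 'width': 0.0853922601528331} 0.0187
[[-0.27732793  0.62821039 -0.72693942  1.43232391]
 [ 0.96077411  0.18253712 -0.20879013  0.27466645]
 [ 0.0015293  -0.75632791 -0.65419092  0.93131592]
 [ 0.          0.          0.          1.        ]] [[-0.93931349 -0.206289    0.27410768  0.0775808 ]
 [-0.34284102  0.5359231  -0.77152217  1.05161553]
 [ 0.01225591 -0.81867654 -0.57412413  0.87572011]
 [ 0.          0.          0.          1.        ]]
```

View pics/scene0.png

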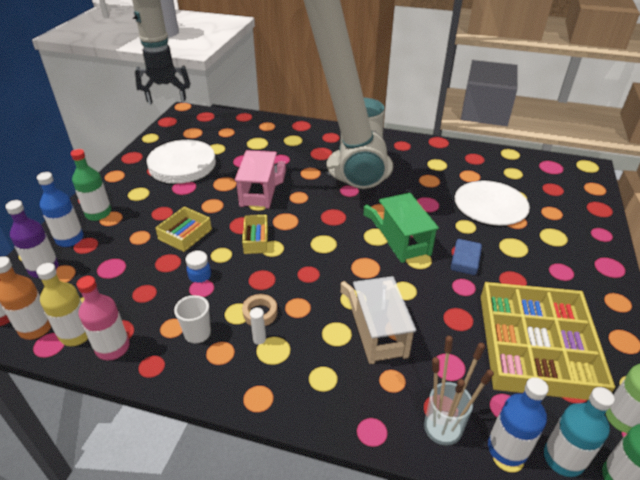

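View pics/side0.png

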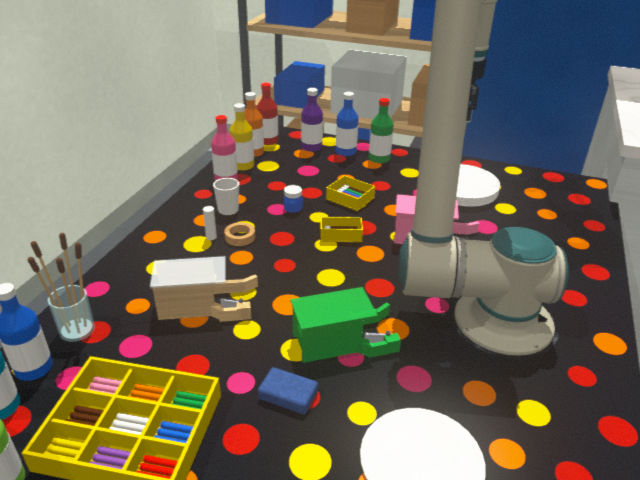

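Racks: pink (258,178), green (400,225) and wooden (380,315, clear top) in the scene view. The wooden one is meant. Trays: the left one (184,229) is broad, the right one (256,233) is narrow with 4 sticks. I'll confirm both in one enlarged crop.

```bash
python3 - <<'E'
import cv2,numpy as np
a=cv2.imread("pics/scene0.png");b=cv2.imread("pics/side0.png")
f=lambda i,x,y,w,h:cv2.resize(i[y:y+h,x:x+w],(400,300),interpolation=cv2.INTER_CUBIC)
m=np.vstack([np.hstack([f(a,150,190,140,105),f(a,330,265,140,105)]),np.hstack([f(b,300,165,100,75+10),f(b,140,245,140,105)])])
cv2.imwrite("pics/crop1.png",m)
E
```

```text
(no output)
```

View pics/crop1.png

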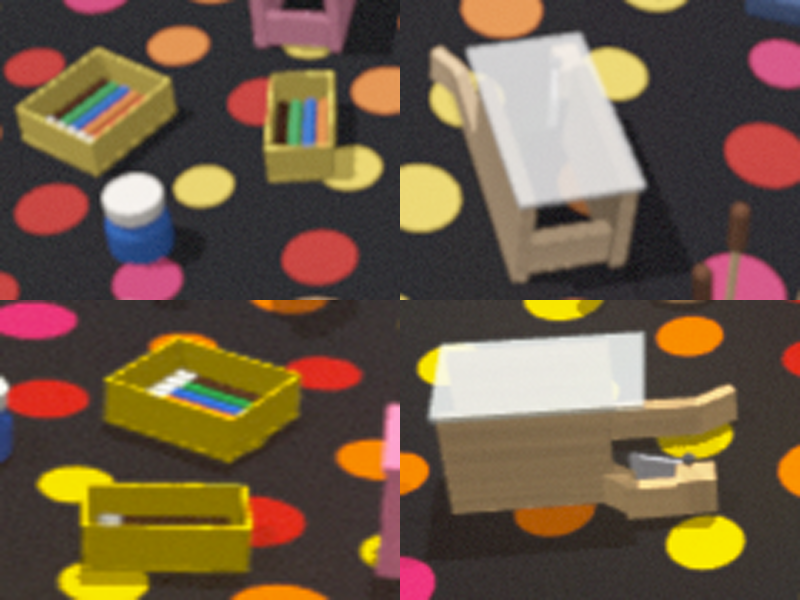

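Confirmed: the narrow tray has four sticks (crop, top left panel, right item), and the wooden rack has a clear top with its mouth towards the robot. Next is a rough measure.

```bash
python3 - <<'E'
from h import *
# plate corners order FL? front(robot side) then back
a=px("scene0",[(353.8,280.75),(394,276.2),(415.75,330.5),(372,337.5)],.097)
b=px("side0",[(225.4,256.6),(225.4,281.8),(150.5,286.3),(155.4,261.1)],.097)
for c in(a,b):
    print(c[:,:2].round(3),np.linalg.norm(c-np.roll(c,-1,0),axis=1).round(3))
    f=(c[0]+c[1])/2;k=(c[2]+c[3])/2;d=k-f;print("front",f.round(4),"yaw",np.degrees(np.arctan2(d[1],d[0])))
t=px("scene0",[(243.8,215.2),(266.9,215.2),(267.2,246),(243.1,246)],.04)
print(t.round(3),t.mean(0))
s=px("side0",[(320.5,218.5),(362,218.5),(362.5,238),(320.5,238)],.04)
print(s.round(3),s.mean(0))
w=px("scene0",[(184,232)],.02);print(w)
print(px("scene0",[(197,278),(193,340),(258,343),(260,312),(466,262)],0).round(3))
print(rot(get_state()).round(3))
E
```

```text
[[0.615 0.122]
 [0.575 0.206]
 [0.718 0.275]
 [0.761 0.194]] [0.093 0.159 0.092 0.163]
front [0.5948 0.1638 0.097 ] yaw 26.06800586455014
[[0.614 0.124]
 [0.573 0.205]
 [0.713 0.274]
 [0.752 0.195]] [0.091 0.156 0.089 0.155]
front [0.5937 0.1644 0.097 ] yaw 26.86951973968986
[[ 0.395 -0.239  0.04 ]
 [ 0.378 -0.177  0.04 ]
 [ 0.498 -0.132  0.04 ]
 [ 0.516 -0.191  0.04 ]] [ 0.44676747 -0.18484989  0.04      ]
[[ 0.496 -0.189  0.04 ]
 [ 0.392 -0.229  0.04 ]
 [ 0.365 -0.14   0.04 ]
 [ 0.465 -0.102  0.04 ]] [ 0.42962617 -0.16479411  0.04      ]
[[ 0.48636569 -0.37796932  0.02      ]]
[[ 0.62  -0.277  0.   ]
 [ 0.801 -0.198  0.   ]
 [ 0.768 -0.056  0.   ]
 [ 0.682 -0.084  0.   ]
 [ 0.371  0.369  0.   ]]
[[ 0.934  0.358 -0.   ]
 [ 0.358 -0.934  0.002]
 [ 0.    -0.002 -1.   ]]
```

Emit:
send_rows:
  steps: [1,3.5,-2.5,0,0,1,3.5,-2.5,0,0,1,3.5,-2.5,0,0,1,3.5,-2.5,0,0,1,3.5,-2.5,0,0,1,3.5,-2.5,0,0,1,3.5,-2.5,0,0,1,3.5,-2.5,0,0,1,3.5,-2.5,0,0,1,0,-2,0,0,1,0,0,0,0,1,0,0,0,0]

```text
clock: 1.3
position: [0.4117, -0.1958, 0.2313]
ee_rot: [0.0, 0.983, 0.182, -0.0]
contact_force: [0.4, -0.0, 0.4]
width: 0.0853
gripper_force: 0.0
```

```bash
python3 - <<'E'
from h import *
s=snap("wrist","w1");print(s["position"],s["qpos"],rot(s).round(3).tolist(),s["clock"])
E
```

```text
[ 0.41169203 -0.19577253  0.23125354] [-5.95865263e-01  9.48456171e-02  1.73924854e+00 -1.08498765e-03
  1.30718999e+00  6.08775495e-01] [[0.934, 0.358, -0.0], [0.358, -0.934, -0.001], [-0.001, 0.001, -1.0]] 1.3
```

View pics/w1.png

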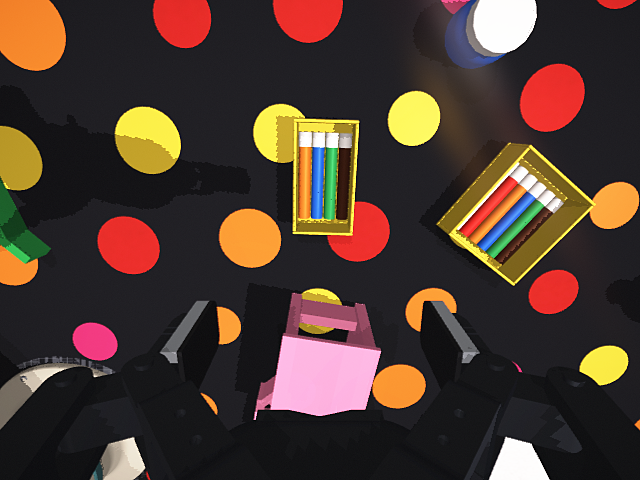

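The wrist view shows the narrow tray with rim corners (295,121), (359,121), (354,235), (293,233). The pink rack's top is nearby, around (285–380, 335–415).

```bash
python3 - <<'E'
from h import *
t=px("w1",[(294,120.5),(359,120.5),(354.5,235),(293,234)],.04)
print(t.round(4),t.mean(0),np.linalg.norm(t-np.roll(t,-1,0),axis=1))
d=t[0]+t[1]-t[2]-t[3];print("yaw",np.degrees(np.arctan2(d[1],d[0])))
print("pink",px("w1",[(291,334),(380,350),(300,293),(365,305)],[.097,.097,.035,.035]))
s=get_state();e=t.mean(0)-s["position"];print("delta tool cm",100*rot(s).T@e)
print("pink in tool",100*(px("w1",[(291,334),(380,350),(300,293),(365,305)],[.097,.097,.035,.035])-s["position"])@rot(s))
E
```

```text
[[ 0.4816 -0.1455  0.04  ]
 [ 0.5027 -0.2002  0.04  ]
 [ 0.4015 -0.2382  0.04  ]
 [ 0.3806 -0.1807  0.04  ]] [ 0.44160257 -0.19116726  0.04      ] [0.05861586 0.10803962 0.06117929 0.10703844]
yaw 19.919972462812808
pink [[ 0.30868824 -0.20890857  0.097     ]
 [ 0.32207817 -0.29097867  0.097     ]
 [ 0.31979033 -0.21007057  0.035     ]
 [ 0.33148389 -0.28040149  0.035     ]]
delta tool cm [ 2.97300758  0.55525817 19.13100653]
pink in tool [[-10.07746944  -2.52989374  13.43305728]
 [-11.75863778   5.61390744  13.4421845 ]
 [ -9.07953084  -2.03119224  19.63317671]
 [-10.49978097   4.95555257  19.64099827]]
```

Emit:
send_rows:
  steps: [1,-0.3,0.55,4,1,1,0,0,4,0,1,0,0,4,0,1,0,0,4,0,1,0,0,3.5,0,1,0,0,2,0,1,0,0,1.1,0,1,0,0,0,0,-1,0,0,0,0,-1,0,0,0,0,-1,0,0,0,0,-1,0,0,0,0]
  newtons: 60

```text
clock: 2.55
position: [0.4121, -0.2027, 0.0063]
ee_rot: [0.001, 0.985, 0.173, 0.001]
contact_force: [-1.1, -0.8, 4.4]
width: 0.059
gripper_force: 65.2
```

Emit:
send_rows:
  steps: [-1,0,0,0,0,-1,0,0,0,0,-1,0,0,0,0]

```text
clock: 2.85
position: [0.4121, -0.2027, 0.0063]
ee_rot: [0.001, 0.985, 0.173, 0.001]
contact_force: [-0.5, -3.2, 6.4]
width: 0.059
gripper_force: 65.3
```

```bash
python3 - <<'E'
from h import *
g=px("scene0",[(377,206),(415,194),(437,228),(398,242),(368,208),(414,258),(436,249)],[.097]*4+[.03,0,0])
print(g.round(3))
u=np.array([np.cos(.4625),np.sin(.4625)]);n=np.array([-u[1],u[0]]);m=np.array([.5835,.159])
print(np.c_[(g[:,:2]-m)@u,(g[:,:2]-m)@n].round(3))
E
```

```text
[[ 0.327  0.117  0.097]
 [ 0.245  0.206  0.097]
 [ 0.375  0.28   0.097]
 [ 0.455  0.195  0.097]
 [ 0.254  0.082  0.03 ]
 [ 0.394  0.237  0.   ]
 [ 0.342  0.288 -0.   ]]
[[-0.248  0.077]
 [-0.282  0.193]
 [-0.133  0.201]
 [-0.099  0.089]
 [-0.329  0.078]
 [-0.135  0.154]
 [-0.159  0.223]]
```

Emit:
send_rows:
  steps: [-1,0,0,-1.5,0,-1,1.8,-3.3,0,0,-1,1.8,-3.3,0,0,-1,1.8,-3.3,0,0,-1,1.8,-3.3,0,0,-1,1.8,-3.3,0,-3.3,-1,1.8,-3.3,0,-3.3,-1,1.8,-3.3,0,0,-1,0,0,0,0,-1,0,0,0,0]

```text
clock: 3.85
position: [0.4441, 0.0598, 0.0202]
ee_rot: [0.0, 0.973, 0.231, -0.0]
contact_force: [0.5, 0.5, -1.3]
width: 0.0592
gripper_force: 65.4
```

```bash
python3 - <<'E'
from h import *
s=snap("wrist","w2");print(s["position"],rot(s).round(3).tolist(),s["clock"],s["width"])
u=np.array([np.cos(.4625),np.sin(.4625)]);n=np.array([-u[1],u[0]]);m=np.array([.5835,.159])
e=s["position"][:2]-m;print(e@u,e@n)
E
```

```text
[0.44407293 0.05979057 0.02019884] [[0.893, 0.45, -0.0], [0.45, -0.893, -0.0], [-0.001, 0.0, -1.0]] 3.85 0.05918283146641398
-0.16904478224438996 -0.026575948545926657
```

View pics/w2.png

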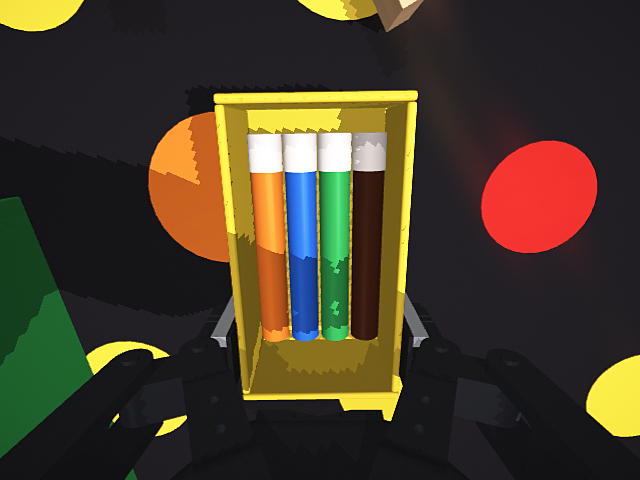

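The tray is held; its rim corners are at (215,95), (417,95), (400,390), (245,395), and the rack's flare just shows at (395,10). I'll lift for one closer look at the rack.

Emit:
send_rows:
  steps: [-1,1,-1.3,-4,0,-1,1,-1.3,-4,0,-1,0,0,-4,0,-1,0,0,-4,0,-1,0,0,0,0,-1,0,0,0,0]

```text
clock: 4.5
position: [0.451, 0.09, 0.1808]
ee_rot: [0.0, 0.973, 0.229, 0.001]
contact_force: [-0.7, -0.3, -1.4]
width: 0.0591
gripper_force: 66.3
```

```bash
python3 - <<'E'
from h import *
s=snap("wrist","w3");print(s["position"],rot(s).round(3).tolist(),s["clock"],s["width"])
E
```

```text
[0.45095151 0.09001667 0.18076553] [[0.895, 0.445, 0.002], [0.445, -0.895, -0.0], [0.001, 0.001, -1.0]] 4.5 0.05905892969326349
```

View pics/w3.png

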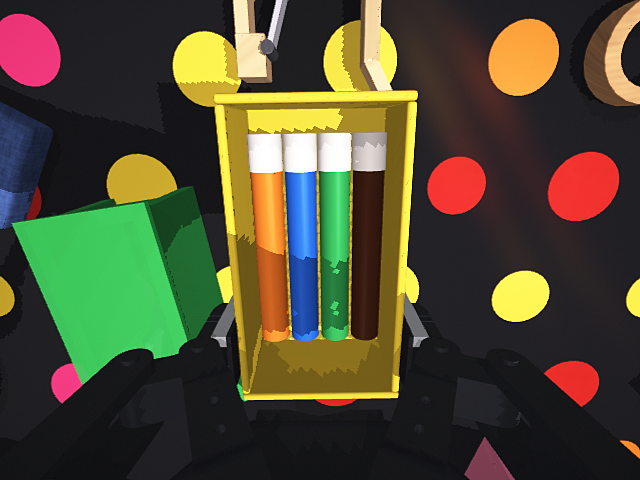

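```bash
python3 - <<'E'
import cv2
a=cv2.imread("pics/w3.png");cv2.imwrite("pics/crop2.png",cv2.resize(a[0:110,225:405],(720,440),interpolation=cv2.INTER_CUBIC))
E
```

```text
(no output)
```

View pics/crop2.png

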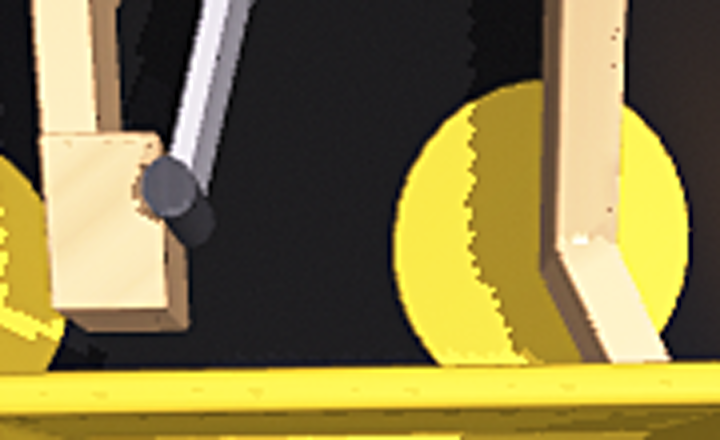

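The crop shows the block top corners at (54,310), (165,306), (42,135), (157,133) and the right wall's inner top bend at (557,240). I'll fit the rack pose to these.

```bash
cat > lane.py <<'E'
from h import *
L=np.array([[-38,64],[-38,42],[-8,64],[-8,42],[-28,-32]])/1e3
uv=np.array([[54,310],[165,306],[42,135],[157,133],[557,241]])/4+[225,0]
W=px("w3",uv,[.034]*4+[.03])[:,:2]
from scipy.optimize import least_squares
f=lambda p:((L@np.array([[np.cos(p[2]),np.sin(p[2])],[-np.sin(p[2]),np.cos(p[2])]])+p[:2])-W).ravel()
r=least_squares(f,[.58,.16,.46])
E
python3 - <<'E'
from lane import *
print("mouth",r.x,np.degrees(r.x[2]),"res mm",(r.fun*1e3).round(1))
# tray in hand (tool frame), rim height ~ z_tcp+.034
s=get_state();t=px("w3",[(215,94),(417,94),(400.5,397),(240,397)],s["position"][2]+.034)
T=(t-s["position"])@rot(s);print((T*1e3).round(1))
d=T[0]+T[1]-T[2]-T[3];print("tray c",T.mean(0),"yaw in tool",np.degrees(np.arctan2(d[1],d[0])))
p=r.x;u=np.array([np.cos(p[2]),np.sin(p[2])]);n=np.array([-u[1],u[0]]);e=s["position"][:2]-p[:2];print("tcp lane",e@u,e@n)
print("target tcp x-0.14 delta in tool",rot(s).T@np.r_[p[:2]-.14*u-s["position"][:2],0])
E
```

```text
mouth [0.58898662 0.15571694 0.48844142] 27.985632181915722 res mm [-0.4  0.1 -0.1 -0.8 -0.1  1.   0.6  0.2 -0.  -0.5]
[[ 87.2 -28.5 -34.1]
 [ 87.2  29.4 -34.2]
 [-19.   32.1 -34. ]
 [-19.  -28.5 -34. ]]
tray c [ 0.03408487  0.00113986 -0.03405766] yaw in tool -0.7133684949796596
tcp lane -0.15364668325375186 0.007365516700114335
target tcp x-0.14 delta in tool [ 1.38392495e-02  6.99694883e-03 -2.60689923e-05]
```

Emit:
send_rows:
  steps: [-1,0.55,0.1,3,-0.8,-1,0.6,0.1,4,0,-1,0,0,4,0,-1,0,0,4,0,-1,0,0,1.5,0,-1,0,0,0.7,0,-1,0,0,0,0,-1,0,0,0,0]

```text
clock: 5.35
position: [0.4613, 0.0942, 0.0076]
ee_rot: [-0.0, 0.972, 0.236, -0.001]
contact_force: [0.3, 0.1, -1.5]
width: 0.059
gripper_force: 65.9
```

Emit:
send_rows:
  steps: [-1,1.2,0,0,0,-1,1.2,0,0,0,-1,1,0,0,0,-1,1,0,0,0,-1,0,0,0,0,-1,0,0,0,0]

```text
clock: 5.95
position: [0.5009, 0.1151, 0.0081]
ee_rot: [0.0, 0.972, 0.237, -0.0]
contact_force: [-0.6, 0.7, -2.1]
width: 0.0592
gripper_force: 65.9
```

Emit:
send_rows:
  steps: [-1,1,0,0,0,-1,1,0,0,0,-1,1,0,0,0,-1,0,0,0,0,-1,0,0,0,0]

```text
clock: 6.45
position: [0.5292, 0.1288, 0.0085]
ee_rot: [0.0, 0.972, 0.236, 0.001]
contact_force: [2.6, -3.0, -2.2]
width: 0.059
gripper_force: 65.6
```

```bash
python3 - <<'E'
from h import *
s=snap("side","side1");s=snap("scene","scene1");print(s["position"],s["contact_force"],s["moment"])
a=cv2.imread("pics/side1.png")[250:340,140:290];b=cv2.imread("pics/scene1.png")[230:350,310:430]
cv2.imwrite("pics/crop3.png",np.hstack([cv2.resize(a,(480,360),interpolation=2),cv2.resize(b,(320,360),interpolation=2)]))
E
```

```text
[0.52907427 0.1287752  0.00855958] [ 2.24728587 -2.37461333 -2.14984028] [-0.38657411 -0.39912893 -0.30627421]
```

View pics/crop3.png

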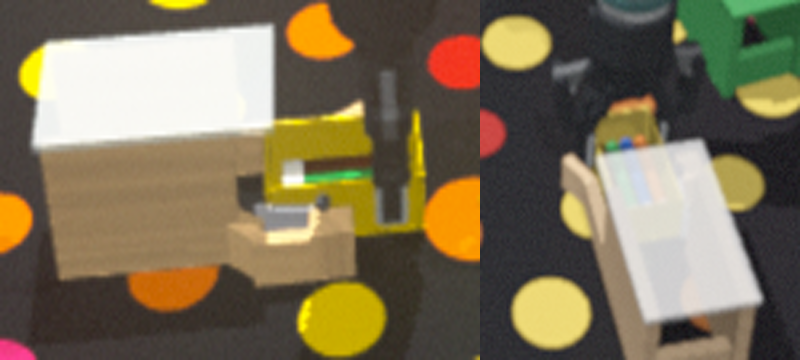

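The tray's front is in the lane, and the catch is pressing on its side (about 4 N). I'll open partly and lift off.

Emit:
send_rows:
  steps: [0.65,0,0,0,0,0.65,0,0,0,0,0.65,0,0,0,0,0.65,0,0,-2,0,0.65,0,0,-3,0,0.65,0,0,-4,0,-1,0,0,-5,0,-1,0,0,-5,0,-1,0,0,-5,0,-1,0,0,-5,0,-1,0,0,0,0]

```text
clock: 7.65
position: [0.5308, 0.1295, 0.3063]
ee_rot: [0.001, 0.972, 0.237, 0.008]
contact_force: [0.2, -0.7, 0.2]
width: 0.0002
gripper_force: 0.0
```

```bash
python3 - <<'E'
from h import *
s=get_state();print(s["qpos"],s["position"],rot(s)[:,2])
E
```

```text
[1.11603310e-01 1.90738772e-01 1.43718660e+00 3.79494005e-04
 1.49843747e+00 1.20429190e+00] [0.53078078 0.12945734 0.30627692] [ 0.01509233  0.00207225 -0.99988396]
```

Pitch can't be commanded by the rows directly. I'll go to azimuth ≈ lane yaw and reach past the workspace edge, high up, to see whether the arm gives tilt there.

Emit:
send_rows:
  steps: [-1,3.85,-2.8,-0.7,0,-1,3.85,-2.8,-0.7,0,-1,3.85,-2.8,-0.7,0,-1,3.85,-2.8,-0.7,0,-1,3.85,-2.8,-0.7,0,-1,3.85,-2.8,-0.7,0,-1,3.85,-2.8,-0.7,0,-1,3,0,0,0,-1,3,0,0,0,-1,3,0,0,0,-1,0,0,0,0]

```text
clock: 8.75
position: [0.7468, 0.4618, 0.3295]
ee_rot: [-0.0, 0.972, 0.237, -0.0]
contact_force: [1.4, 0.1, -0.5]
width: -0.0004
gripper_force: 0.0
```

```bash
cat > st.py <<'E'
from h import *
s=get_state();z=rot(s)[:,2];x=rot(s)[:,0]
print(s["clock"],s["qpos"].round(3),s["position"].round(4),"z",z.round(3),"tilt",np.degrees(np.arccos(-z[2])).round(1),"az",np.degrees(np.arctan2(z[1],z[0])).round(1),"x",x.round(3))
E
python3 st.py
```

```text
8.75 [4.740e-01 8.550e-01 2.270e-01 1.000e-03 2.060e+00 1.568e+00] [0.7468 0.4618 0.3295] z [-0.001  0.001 -1.   ] tilt 0.1 az 150.4 x [ 0.888  0.46  -0.001]
```

Emit:
send_rows:
  steps: [-1,5,0,0,0,-1,5,0,0,0,-1,5,0,0,0,-1,5,0,0,0]

```text
clock: 9.15
position: [0.8227, 0.4923, 0.2808]
ee_rot: [-0.02, 0.969, 0.236, 0.064]
contact_force: [-0.0, -0.3, 0.2]
width: -0.0
gripper_force: 0.0
```

```bash
python3 st.py
```

```text
9.15 [0.463 0.916 0.222 0.012 1.869 1.56 ] [0.8227 0.4923 0.2808] z [ 0.115  0.07  -0.991] tilt 7.7 az 31.3 x [0.88  0.455 0.134]
```

It does tilt, in the right direction. Continuing, with an upward component added.

Emit:
send_rows:
  steps: [-1,5,0,-3,0,-1,5,0,-3,0,-1,5,0,-3,0,-1,5,0,-3,0,-1,5,0,-3,0,-1,5,0,-3,0,-1,5,0,-3,0,-1,5,0,-3,0]

```text
clock: 9.95
position: [0.8604, 0.4933, 0.4082]
ee_rot: [-0.059, 0.951, 0.231, 0.195]
contact_force: [-0.5, -0.1, 0.7]
width: 0.0005
gripper_force: 0.0
```

```bash
python3 st.py
```

```text
9.95 [0.436 0.802 0.221 0.039 1.71  1.543] [0.8604 0.4933 0.4082] z [ 0.344  0.203 -0.917] tilt 23.5 az 30.6 x [0.817 0.417 0.398]
```

Emit:
send_rows:
  steps: [-1,5,0,-3,0,-1,5,0,-3,0,-1,5,0,-3,0,-1,5,0,-3,0,-1,5,0,-3,0,-1,5,0,-3,0]

```text
clock: 10.55
position: [0.8586, 0.48, 0.5333]
ee_rot: [-0.086, 0.927, 0.225, 0.288]
contact_force: [0.4, 0.0, -0.4]
width: -0.0001
gripper_force: 0.0
```

```bash
python3 st.py
```

```text
10.55 [0.415 0.691 0.221 0.064 1.621 1.533] [0.8586 0.48   0.5333] z [ 0.496  0.289 -0.819] tilt 35.0 az 30.2 x [0.732 0.368 0.573]
```

35° tilt reached, azimuth good. Now I work out the moves to a point behind the tray.

```bash
cat > go.py <<'E'
import sys
from st import *
M=np.array([.5865,.1575]);u=np.array([.8894,.4571]);n=np.array([-.4571,.8894])
e=s["position"][:2]-M;p=s["position"];print("lane now",(e@u).round(4),(e@n).round(4),p[2].round(4),"F",s["contact_force"].round(1), "lane Fx",(s["contact_force"][:2]@u).round(1))
for a in sys.argv[1:]:
    x,y,z=map(float,a.split(","));w=np.r_[M+x*u+y*n,z];print(a,"tool cm",(100*rot(s).T@(w-p)).round(2));p=w
print("per cm lane x:",rot(s).T@np.r_[u,0])
E
python3 go.py -.16,-.004,.2 -.14,-.004,.022
```

```text
10.55 [0.415 0.691 0.221 0.064 1.621 1.533] [0.8586 0.48   0.5333] z [ 0.496  0.289 -0.819] tilt 35.0 az 30.2 x [0.732 0.368 0.573]
lane now 0.3895 0.1624 0.5333 F [ 0.4  0.  -0.4] lane Fx 0.4
-.16,-.004,.2 tool cm [-63.99  17.02  -4.69]
-.14,-.004,.022 tool cm [-8.56  0.54 15.72]
per cm lane x: [0.81948441 0.01070428 0.57297774]
```

Emit:
send_rows:
  steps: [-1,-4.2,1.1,-0.3,0,-1,-4.2,1.1,-0.3,0,-1,-4.2,1.1,-0.3,0,-1,-4.2,1.1,-0.3,0,-1,-4.2,1.1,-0.3,0,-1,-4.2,1.1,-0.3,0,-1,-4.2,1.1,-0.3,0,-1,-4.2,1.1,-0.3,0,-1,-4.2,1.1,-0.3,0,-1,-4.2,1.1,-0.3,0,-1,-4.2,1.1,-0.3,0,-1,0,0,0,0]

```text
clock: 11.75
position: [0.5654, 0.202, 0.2956]
ee_rot: [-0.086, 0.929, 0.225, 0.281]
contact_force: [-0.9, -0.2, -0.9]
width: 0.0002
gripper_force: 0.0
```

```bash
python3 go.py -.16,-.004,.2 -.14,-.004,.022
```

```text
11.75 [0.073 0.007 1.831 0.359 0.789 0.982] [0.5654 0.202  0.2956] z [ 0.484  0.286 -0.827] tilt 34.2 az 30.5 x [0.741 0.369 0.561]
lane now 0.0016 0.0492 0.2956 F [-0.9 -0.2 -0.9] lane Fx -0.9
-.16,-.004,.2 tool cm [-18.68   5.48  -1.34]
-.14,-.004,.022 tool cm [-8.34  0.6  15.84]
per cm lane x: [0.82750255 0.00967165 0.56135439]
```

Emit:
send_rows:
  steps: [-1,-3.7,1.1,-0.3,0,-1,-3.7,1.1,-0.3,0,-1,-3.7,1.1,-0.3,0,-1,-3.7,1.1,-0.3,0,-1,-3.7,1.1,-0.3,0,-1,0,0,0,0,-1,0,0,0,0]

```text
clock: 12.45
position: [0.4568, 0.0822, 0.2081]
ee_rot: [-0.084, 0.927, 0.224, 0.288]
contact_force: [0.2, 0.1, 0.8]
width: -0.0001
gripper_force: 0.0
```

```bash
python3 go.py -.14,-.004,.07 -.14,-.004,.022; python3 - <<'E'
from h import *
snap("side","side2");snap("scene","scene2")
a=cv2.imread("pics/side2.png")[180:340,140:340];b=cv2.imread("pics/scene2.png")[180:350,290:430]
cv2.imwrite("pics/crop4.png",np.hstack([cv2.resize(a,(500,400),interpolation=2),cv2.resize(b,(300,364),interpolation=2)[:364]if 0 else cv2.resize(b,(300,400),interpolation=2)]))
E
```

```text
12.45 [-0.333 -0.115  2.188  0.678  0.761  0.335] [0.4568 0.0822 0.2081] z [ 0.497  0.286 -0.819] tilt 35.0 az 29.9 x [0.733 0.367 0.573]
lane now -0.1498 -0.0077 0.2081 F [0.2 0.1 0.8] lane Fx 0.2
-.14,-.004,.07 tool cm [-7.11  0.02 11.88]
-.14,-.004,.022 tool cm [-2.75  0.13  3.93]
per cm lane x: [0.81976001 0.00802361 0.5726272 ]
```

View pics/crop4.png

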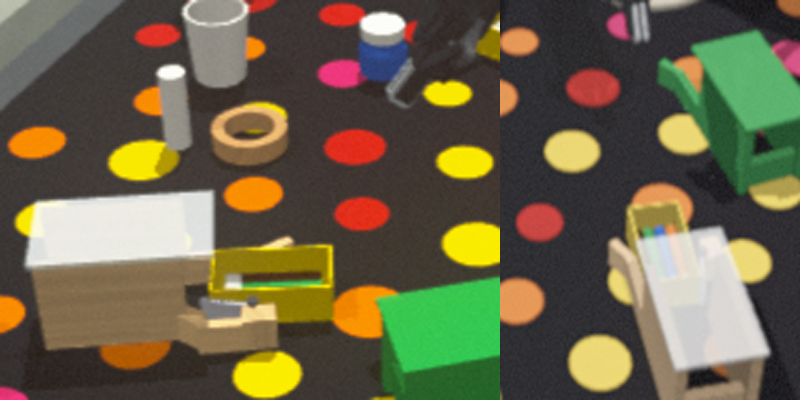

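The tray stays in the mouth as left and nothing else has moved. Descending behind it.

Emit:
send_rows:
  steps: [-1,-1.8,0,3,0,-1,-1.8,0,3,0,-1,-1.8,0,3,0,-1,-1.8,0,3,0,-1,-1.8,0,2.3,0,-1,-0.9,0,1.5,0,-1,0,0,0,0,-1,0,0,0,0]

```text
clock: 13.35
position: [0.4639, 0.0948, 0.0375]
ee_rot: [-0.088, 0.926, 0.227, 0.29]
contact_force: [-0.4, -0.7, -0.4]
width: 0.0
gripper_force: 0.0
```

```bash
python3 go.py -.11,-.004,.022 -.05,-.004,.022 0.02,-.004,.022
```

```text
13.35 [-0.293  0.26   2.471  1.643  0.441 -0.753] [0.4639 0.0948 0.0375] z [ 0.496  0.295 -0.817] tilt 35.3 az 30.8 x [0.729 0.369 0.576]
lane now -0.1377 0.0002 0.0375 F [-0.4 -0.7 -0.4] lane Fx -0.6
-.11,-.004,.022 tool cm [1.37 0.52 2.85]
-.05,-.004,.022 tool cm [4.9  0.1  3.46]
0.02,-.004,.022 tool cm [5.72 0.11 4.03]
per cm lane x: [0.81722933 0.01637001 0.57605644]
```

Emit:
send_rows:
  steps: [-1,0.5,0.2,1,0,-1,0.5,0.2,1,0,-1,0.4,0.1,0.85,0,-1,0,0,0,0,-1,0,0,0,0]

```text
clock: 13.85
position: [0.4901, 0.1034, 0.023]
ee_rot: [-0.088, 0.925, 0.227, 0.29]
contact_force: [-0.7, 0.1, -0.2]
width: -0.0003
gripper_force: 0.0
```

Emit:
send_rows:
  steps: [-1,0.8,0,0.57,0,-1,0.8,0,0.57,0,-1,0.8,0,0.57,0,-1,0.8,0,0.57,0,-1,0,0,0,0]

```text
clock: 14.35
position: [0.5251, 0.1219, 0.0219]
ee_rot: [-0.088, 0.926, 0.226, 0.29]
contact_force: [-0.8, -0.1, 0.2]
width: 0.0002
gripper_force: 0.2
```

```bash
python3 go.py -.03,-.004,.022 0.0,-.004,.022 0.02,-.004,.022
```

```text
14.35 [-0.16   0.353  2.361  1.744  0.384 -0.729] [0.5251 0.1219 0.0219] z [ 0.497  0.294 -0.817] tilt 35.3 az 30.6 x [0.729 0.368 0.576]
lane now -0.0708 -0.0036 0.0219 F [-0.8 -0.1  0.2] lane Fx -0.8
-.03,-.004,.022 tool cm [3.34 0.1  2.35]
0.0,-.004,.022 tool cm [2.45 0.05 1.73]
0.02,-.004,.022 tool cm [1.63 0.03 1.15]
per cm lane x: [0.81718483 0.01507373 0.57615494]
```

Emit:
send_rows:
  steps: [-1,0.8,0,0.57,0,-1,0.8,0,0.57,0,-1,0.8,0,0.57,0,-1,0.8,0.1,0.57,0,-1,0.8,0,0.57,0,-1,0,0,0,0,-1,0,0,0,0]

```text
clock: 15.05
position: [0.5683, 0.1445, 0.0216]
ee_rot: [-0.089, 0.926, 0.226, 0.29]
contact_force: [-0.3, 0.2, -0.3]
width: 0.0007
gripper_force: 0.0
```

```bash
python3 go.py  0.0,-.004,.022 0.02,-.004,.022; python3 - <<'E'
from h import *
snap("side","side3");snap("scene","scene3")
a=cv2.imread("pics/side3.png")[240:340,140:265];b=cv2.imread("pics/scene3.png")[240:350,330:430]
cv2.imwrite("pics/crop5.png",np.hstack([cv2.resize(a,(450,360),interpolation=2),cv2.resize(b,(327,360),interpolation=2)]))
E
```

```text
15.05 [-0.085  0.389  2.265  1.666  0.345 -0.574] [0.5683 0.1445 0.0216] z [ 0.496  0.295 -0.816] tilt 35.3 az 30.8 x [0.729 0.368 0.577]
lane now -0.0222 -0.0032 0.0216 F [-0.3  0.2 -0.3] lane Fx -0.2
0.0,-.004,.022 tool cm [1.83 0.11 1.24]
0.02,-.004,.022 tool cm [1.63 0.03 1.15]
per cm lane x: [0.81694026 0.01559462 0.57648781]
```

View pics/crop5.png

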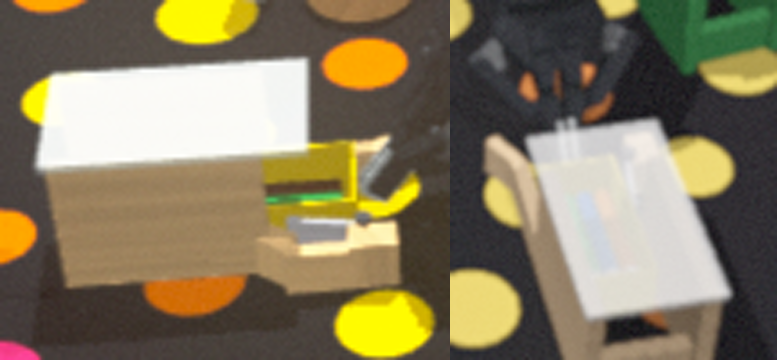

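The tray is sliding in straight, with the catch held aside along its wall. Continuing carefully.

Emit:
send_rows:
  steps: [-1,0.6,0,0.43,0,-1,0.6,0.05,0.43,0,-1,0.6,0,0.43,0,-1,0.6,0.05,0.43,0,-1,0.6,0,0.43,0,-1,0,0,0,0]

```text
clock: 15.75
position: [0.601, 0.1611, 0.0209]
ee_rot: [-0.089, 0.926, 0.227, 0.289]
contact_force: [-1.5, 0.2, -0.4]
width: 0.0002
gripper_force: 0.1
```

```bash
python3 go.py 0.02,-.004,.022 .03,-.004,.022
```

```text
15.75 [-0.038  0.419  2.19   1.576  0.319 -0.436] [0.601  0.1611 0.0209] z [ 0.496  0.295 -0.817] tilt 35.2 az 30.8 x [0.73  0.368 0.576]
lane now 0.0145 -0.0035 0.0209 F [-1.5  0.2 -0.4] lane Fx -1.3
0.02,-.004,.022 tool cm [0.51 0.06 0.23]
.03,-.004,.022 tool cm [0.82 0.02 0.58]
per cm lane x: [0.81756954 0.01578471 0.57558983]
```

Emit:
send_rows:
  steps: [-1,0.3,0,0.15,0,-1,0.25,0.05,0.13,0,-1,0.25,0,0.17,0,-1,0,0,0,0]

```text
clock: 16.15
position: [0.6103, 0.1642, 0.0223]
ee_rot: [-0.088, 0.926, 0.226, 0.29]
contact_force: [0.1, 0.6, -0.6]
width: -0.0001
gripper_force: 0.5
```

Emit:
send_rows:
  steps: [-1,0.25,0,0.17,0,-1,0.16,0,0.11,0,-1,0,0,0,0]

```text
clock: 16.45
position: [0.6146, 0.1664, 0.0224]
ee_rot: [-0.088, 0.926, 0.226, 0.29]
contact_force: [0.1, 0.2, 0.1]
width: 0.0002
gripper_force: 0.0
```

```bash
python3 go.py .03,-.004,.023; python3 - <<'E'
from h import *
snap("side","side4");snap("scene","scene4")
# tray top-rim yellow & steel tip check numerically: yellow extent in lane crop of side view
for f in("side3","side4"):
    a=cv2.imread(f"pics/{f}.png")[275:305,205:250];h=cv2.cvtColor(a,cv2.COLOR_BGR2HSV)
    m=cv2.inRange(h,(24,150,60),(34,255,255));c=np.where(m.sum(0)>255*3)[0]+205;print(f,c.min() if len(c) else None,c.max() if len(c) else None,cv2.countNonZero(m))
E
```

```text
16.45 [-0.023  0.428  2.159  1.527  0.311 -0.369] [0.6146 0.1664 0.0224] z [ 0.497  0.294 -0.816] tilt 35.3 az 30.6 x [0.73  0.367 0.577]
lane now 0.0291 -0.0049 0.0224 F [0.1 0.2 0.1] lane Fx 0.2
.03,-.004,.023 tool cm [ 0.11 -0.09  0.01]
per cm lane x: [0.81691885 0.01418268 0.57655461]
side3 214 249 395
side4 213 249 205
```

Emit:
send_rows:
  steps: [-1,0.13,0,0.09,0,-1,0.13,0,0.09,0,-1,0,0,0,0]

```text
clock: 16.85
position: [0.616, 0.1676, 0.0219]
ee_rot: [-0.088, 0.926, 0.226, 0.289]
contact_force: [-2.7, -1.1, 2.3]
width: -0.0001
gripper_force: 1.9
```

Emit:
send_rows:
  steps: [-1,0.13,0,0.09,0,-1,0.13,0,0.09,0,-1,0,0,0,0]

```text
clock: 17.15
position: [0.6161, 0.1678, 0.021]
ee_rot: [-0.087, 0.927, 0.226, 0.288]
contact_force: [-14.5, -7.9, 10.3]
width: -0.0002
gripper_force: 8.0
```

The tray is firmly against the stop: the pads feel it, at the predicted position. The catch drag vanished earlier. Backing out.

Emit:
send_rows:
  steps: [-1,-0.4,0,-0.3,0,-1,-1.2,0,-0.9,0,-1,-2,0,-1.4,0,-1,-2,0,-1.4,0,-1,-2,0,-1.4,0,-1,-2,0,-1.4,0,-1,-2,0,-1.4,0,-1,0,0,-3,0,-1,0,0,-4,0,-1,0,0,-4,0,-1,0,0,-4,0,-1,0,0,0,0]

```text
clock: 18.35
position: [0.4279, 0.0614, 0.1394]
ee_rot: [-0.087, 0.924, 0.227, 0.295]
contact_force: [1.1, -0.1, 0.1]
width: -0.0001
gripper_force: 0.0
```

```bash
python3 go.py; python3 - <<'E'
from h import *
snap("side","side5");snap("scene","scene5")
M=np.array([.5865,.1575]);u=np.array([.8894,.4571]);n=np.array([-.4571,.8894])
W=lambda x,y,z:np.r_[M+x*u+y*n,z]
for f in("side0","side3","side5"):
    print(f,"tip shut/open px",proj(f,[W(.024,.027,.032),W(.024,.036,.032),W(.030,.0,.04),W(.037,0,.04)]).round(1).tolist())
I={k:cv2.imread(f"pics/side{k}.png").astype(int) for k in "035"}
c=(slice(284,312),slice(210,245))
for k in "35": print(k,"diff vs start",np.abs(I[k][c]-I["0"][c]).sum(2).__gt__(60).astype(int).sum())
for k in "035":
    a=I[k][c].astype(np.uint8);h=cv2.cvtColor(a,cv2.COLOR_BGR2HSV);g=(h[...,1]<60)&(h[...,2]>70);y,x=np.where(g);print(k,"steel px",g.sum(),x.mean()+210,y.mean()+284,y.min()+284,x.min()+210)
    h=cv2.cvtColor(I[k][255:312,195:260].astype(np.uint8),cv2.COLOR_BGR2HSV);m=cv2.inRange(h,(24,150,60),(34,255,255))
    for r in range(20,57,4): print("".join("#" if v else "." for v in m[r]))
E
```

```text
18.35 [-0.47  -0.047  2.366  0.915  0.668 -0.077] [0.4279 0.0614 0.1394] z [ 0.506  0.294 -0.811] tilt 35.8 az 30.2 x [0.723 0.369 0.585]
lane now -0.185 -0.0129 0.1394 F [ 1.1 -0.1  0.1] lane Fx 0.9
per cm lane x: [0.81132922 0.01590741 0.58434974]
side0 tip shut/open px [[221.0, 299.1], [221.0, 301.8], [218.1, 288.8], [215.0, 289.0]]
side3 tip shut/open px [[221.0, 299.1], [221.0, 301.8], [218.1, 288.8], [215.0, 289.0]]
side5 tip shut/open px [[221.0, 299.1], [221.0, 301.8], [218.1, 288.8], [215.0, 289.0]]
3 diff vs start 885
5 diff vs start 52
0 steel px 147 228.35374149659864 302.0816326530612 298 219
.................................................................
.................................................................
.................................................................
.................................................................
....................................................##########...
...................................##########################....
........................................####....#######..........
.........................
[... 913 characters left out ...]
41496598639455 302.0612244897959 298 219
.................................................................
.................................................................
.................................................................
..................###............................................
...................##...............................##########...
...................####............#########################.....
...................####.................####....#######..........
.................................................................
.................................................................
.................................................................
```

The catch's pixels match the shut start state (147 px, same centroid). The tray's rear end shows just behind it, at x ≈ 30–37 mm in the lane.

```bash
python3 -c "
from rig import sign_off
print(sign_off())"
```

```text
the job is handed in; nothing more can be done
None
```

I handed in the job with the narrow tray pushed fully into the wooden rack's lane up to the end stop, the catch shut behind it, and the robot clear; the hand-in returned no verdict.

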